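# Put returned spare parts back in their stock trays

### The job

Five returned spare parts lie loose on the stores counter: two ball bearings, two pipe nipples and one pipe tee. Put each one into the tray whose back ledge carries a fastened sample of the same kind, so that it lies down on the tray's floor, not on another part or on the rim, with the bearings flat. Set the parts down rather than dropping them, and leave the grease can and the carton where they stand.

Things in the scene. Friction and masses are not known exactly. Their poses are not given: they have to be found in the camera images.
- bearing_1: Loose ball bearing lying flat: short steel ring with dark seals and a dark bore, 52 mm outside diameter, 21 mm high, 190 g or so. Origin: its centre, 10.5 mm above what it lies on; z is its axis (up).
- bearing_2: A second loose ball bearing, the same as the first: 52 mm diameter, 21 mm high, origin at its centre, z its axis.
- nipple_1: Loose pipe nipple lying on its side: a dark steel bar 60 mm long along its x axis, its middle 24 mm an octagon 36 mm across flats (one flat below, two upright ones facing +y and -y), with a round threaded end, 27 mm diameter, on each side. About 220 g. Origin: its centre, 18 mm above what it lies on.
- nipple_2: A second loose pipe nipple, the same as the first: 60 mm long along x, octagon 36 mm across flats, origin at its centre, 18 mm up.
- tee: Loose dark steel pipe tee lying flat: straight run 62 mm long along its y axis with flat ends facing +y and -y, and a branch along +x whose end is 36 mm from the origin. Pipe 29 mm diameter, collars at the three mouths 34 mm diameter and 11 mm wide. About 280 g. Origin: where the run and branch axes cross, 17 mm above what it lies on.
- bearing_tray: Fixed open grey steel tray, 130 (x) x 160 (y) mm outside, inside 122 x 152, rim 20 mm high, floor 4 mm thick. Holds two parts side by side along y. Origin: centre of the tray's underside, at counter height; z up, x to its back. On an 8 mm high, 62 mm deep ledge behind the back wall a ball bearing is fastened as a sample (leave it): top 29 mm above the counter, x = 71 to 123 mm.
- nipple_tray: Fixed open grey steel tray, 130 (x) x 160 (y) mm outside, inside 122 x 152, rim 20 mm high, floor 4 mm thick. Holds two parts side by side along y. Origin: centre of the tray's underside, at counter height; z up, x to its back. On an 8 mm high, 62 mm deep ledge behind the back wall a pipe nipple (along y) is fastened as a sample (leave it): top 44 mm above the counter, x = 79 to 115 mm.
- tee_tray: Fixed open grey steel tray, 130 (x) x 160 (y) mm outside, inside 122 x 152, rim 20 mm high, floor 4 mm thick. Holds two parts side by side along y. Origin: centre of the tray's underside, at counter height; z up, x to its back. On an 8 mm high, 62 mm deep ledge behind the back wall a pipe tee (run along y) is fastened as a sample (leave it): top 42 mm above the counter, x = 71 to 124 mm.
- grease_can: Bystander: an upright can of grease, 70 mm diameter, 100 mm high, loose. Origin: centre of its underside. Leave it where it is.
- carton: Bystander: a closed cardboard carton 100 x 80 x 55 mm high, loose. Origin: centre of its underside. Leave it where it is.

How it is judged (in metres and radians):
At the end, for the whole second after the job is handed in: Both bearings, both nipples and the tee each have their centre inside the walls of the tray of their own kind and lie on its floor (centre no more than 6 mm above its height when lying on the floor), the bearings flat within 0.15 rad, all released and at rest (x of bearing_1 in the frame of bearing_tray between -0.061 and 0.061 m and y of bearing_1 in the frame of bearing_tray between -0.076 and 0.076 m and z of each of bearing_1, bearing_2 in the frame of bearing_tray below 0.0205 m and linear speed of each of bearing_1, bearing_2, nipple_1, nipple_2, tee below 0.02 m/s and angular speed of each of bearing_1, bearing_2, nipple_1, nipple_2, tee below 0.3 rad/s and (angle between bearing_1's own z axis and vertical below 0.15 rad or angle between bearing_1's own z axis and vertical above 2.99 rad) and x of bearing_2 in the frame of bearing_tray between -0.061 and 0.061 m and y of bearing_2 in the frame of bearing_tray between -0.076 and 0.076 m and (angle between bearing_2's own z axis and vertical below 0.15 rad or angle between bearing_2's own z axis and vertical above 2.99 rad) and x of nipple_1 in the frame of nipple_tray between -0.061 and 0.061 m and y of nipple_1 in the frame of nipple_tray between -0.076 and 0.076 m and z of each of nipple_1, nipple_2 in the frame of nipple_tray below 0.028 m and x of nipple_2 in the frame of nipple_tray between -0.061 and 0.061 m and y of nipple_2 in the frame of nipple_tray between -0.076 and 0.076 m and x of tee in the frame of tee_tray between -0.061 and 0.061 m and y of tee in the frame of tee_tray between -0.076 and 0.076 m and z of tee in the frame of tee_tray below 0.027 m); the robot touches nothing.
It fails at once if a part falls or is slammed down: it moves faster than 0.8 m/s within 50 mm of the counter (a drop of more than about 33 mm) ((height (world z) of bearing_1 below 0.05 m and linear speed of bearing_1 above 0.8 m/s) or (height (world z) of bearing_2 below 0.05 m and linear speed of bearing_2 above 0.8 m/s) or (height (world z) of nipple_1 below 0.05 m and linear speed of nipple_1 above 0.8 m/s) or (height (world z) of nipple_2 below 0.05 m and linear speed of nipple_2 above 0.8 m/s) or (height (world z) of tee below 0.05 m and linear speed of tee above 0.8 m/s)).
It fails at once if the grease can or the carton is moved by more than 20 mm or tipped (distance of any of grease_can, carton from where it was at the start of the episode above 0.02 m or angle between any of grease_can, carton's own z axis and vertical above 0.3 rad).
It also fails if it takes over 120 s, if anything falls off the work surface, if the arm or the gripper's body presses on something with over 40 N, if the wrist force passes 120 N, or if a joint passes its speed limit or range.

### The arm

A 6-joint arm with a two-finger parallel gripper is mounted at the origin on the work surface. World frame = base frame: x ahead of the robot, y to its left, z up, the work surface at z = 0. Lengths are in mm, angles in rad, forces in N, time in s.
With the tool pointing down it reaches from about 275 to 825 mm from the base axis. Payload 4.9 kg.
Tool frame: the origin (TCP) lies at the very end of the fingers, on their centre line; the grasp point (between the pads) lies 19 mm behind it; z points along the fingers, y is the line along which they close (so a half turn about z gives the same grasp; the last joint's range is limited). The gripper opens to 85 mm and grips with 20 to 120 N. Pads are 22 mm wide; open, the fingers measure 114 mm over their backs; the gripper's body (76 mm by 85 mm) begins 54 mm behind the grasp point. The pads swing forward as they close: fully open they stand 13 mm farther back than shut.
Start: joints at [1.003, 0.326, -0.193, 1.052, 0, 1.437], TCP at [231.174, 499.076, 231.281] pointing down, gripper open.
Joint ranges: [-2.65, 2.65], [-0.97, 1.79], [-1.3, 1.35], [-1.93, 2.1], [-1.47, 1.37], [-3.14, 3.14]. Speed limits (rad/s): [2.57, 2.57, 3.14, 3.14, 3.14, 3.14].

### API

Orientations are given as [roll, pitch, yaw] about the fixed x, y, z axes, in that order (R = Rz(yaw) Ry(pitch) Rx(roll)).
In Python, from bench import bot, solve_ik, imaging gives the robot as it stands. Calls block until the motion is done:
- bot.move_ptp(position, orientation): joint-space move of the TCP to a pose.
- bot.movel(position, rot=None, max_speed=150, threshold=None): straight line of the TCP; rot=None keeps the orientation; max_speed is the mean speed in mm/s. With threshold (N) it stops when the force on the tool has changed by that much, and returns True; else False.
- bot.move_j(angles): joint-space move.
- bot.grip(opening, effort=None): opening from 0.0 (shut) to 1.0 (fully open); effort is the grip in N (None keeps the last); returns when the fingers have stopped.
- bot.dwell(seconds).
- solve_ik(position, orientation): joint angles nearest the present ones, or None.
- bot.get_state(): the state.
- imaging.capture(name): name is "side" or "top" or "wrist"; returns the picture (480x640x3 uint8, blue, green, red); there is no depth.
- imaging.camera_model(name): a dict with "K" (3x3 intrinsics, pixels), "position" and "rotation" of the camera in the world. Camera axes: x right, y up, looking along -z (the intrinsics and any distortion apply to the point x, -y, -z); pixel columns grow to the right and rows downward; lengths in mm; the calibration is good to about 2 mm. A picture is of the moment at which its call begins: read the wrist's pose just before it. camera_model takes no time and is no camera call; for the wrist camera it gives the pose at the moment of the call.
A pose or a line that the arm cannot do raises bot.IKError and nothing moves.
- bot.sign_off(): hands the job in; it is judged then, once.
The state is a dict: "t": time; "qpos": joint angles; "joint_velocities": joint speeds; "effort": joint torques, N m; "tcp_pos": TCP position; "orientation": TCP orientation; "contact_force": force on the tool from outside, world axes, zero at the start; "wrist_torque": the same for the moment, N m; "opening": opening from 0.0 (shut) to 1.0 (fully open); "gripper_force": force on a finger pad.
Only numpy, scipy, OpenCV 4.12 (cv2) and the standard library are available. Lean on these libraries where they do the work, as an engineer would, in place of code of your own. Each camera call takes 0.05 s, during which the arm holds its last target. There are 200 camera calls.

## Working session

There is one attempt and no reset: what is moved stays moved. The work goes in short steps, each a Python script; the robot and the scene stay as the last script left them, time stands still between calls to the robot, and variables do not carry over. Pictures are saved under pics/ and viewed, at most 14 in all, crops included, and the job is handed in when it is done.

```bash
ls && mkdir -p pics && python3 - <<'E'
from bench import bot, imaging
import cv2
for n in ("top","side"):
    cv2.imwrite(f"pics/{n}0.png",imaging.capture(n)); print(n,imaging.camera_model(n))
print(imaging.camera_model("wrist")); print(bot.get_state())
E
```

```text
pics
top {'K': array([[452.78900722,   0.        , 313.15150906],
       [  0.        , 452.78900722, 234.98460862],
       [  0.        ,   0.        ,   1.        ]]), 'position': array([ 295.21649859,  -19.02139777, 1060.36136986]), 'rotation': array([ 0.22245448,  0.0019006 , -1.4839049 ])}
side {'K': array([[434.84006344,   0.        , 320.07962276],
       [  0.        , 434.84006344, 237.84821079],
       [  0.        ,   0.        ,   1.        ]]), 'position': array([ 378.73097002, -775.56863019,  837.56715835]), 'rotation': array([ 0.79545949, -0.01252047, -0.15920593])}
{'K': array([[370.79494997,   0.        , 317.6123236 ],
       [  0.        , 370.79494997, 243.20570673],
       [  0.        ,   0.        ,   1.        ]]), 'position': array([158.62221316, 533.30260257, 373.42509349]), 'rotation': array([-0.32155463,  0.00131626,  1.13789184])}
{'t': 0.1, 'qpos': array([ 1.00281332e+00,  3.26901403e-01, -1.93469730e-01,  1.05201665e+00,
        3.84202253e-05,  1.43661521e+00]), 'joint_velocities': array([-0.00026681, -0.00254859,  0.00315776,  0.00210075, -0.00248971,
       -0.00018428]), 'effort': array([ 5.28912497e-04, -4.44238150e+01,  2.63038731e+01,  7.83533760e-03,
       -1.42866484e-04,  3.97932865e-06]), 'tcp_pos': array([230.86484023, 498.62708254, 230.56829187]), 'orientation': array([-3.14002064e+00, -2.50978203e-04,  2.70779054e+00]), 'contact_force': array([-0.66676003,  0.03586347, -0.20657908]), 'wrist_torque': array([-0.00355009, -0.04509474,  0.01840141]), 'gripper_force': 0.0, 'opening': 0.9950103473486176}
```

View pics/top0.png

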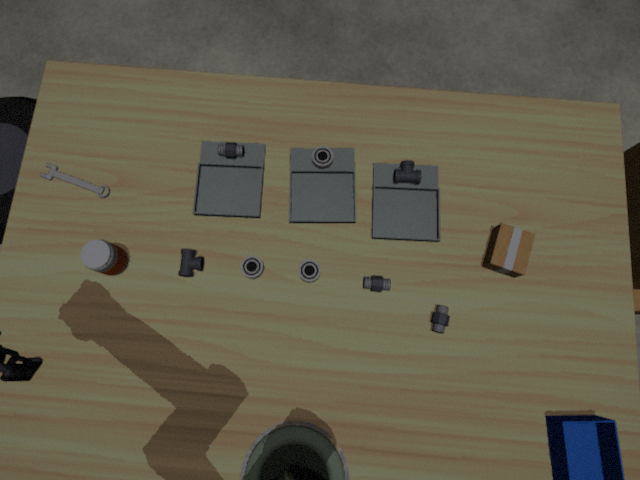

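View pics/side0.png

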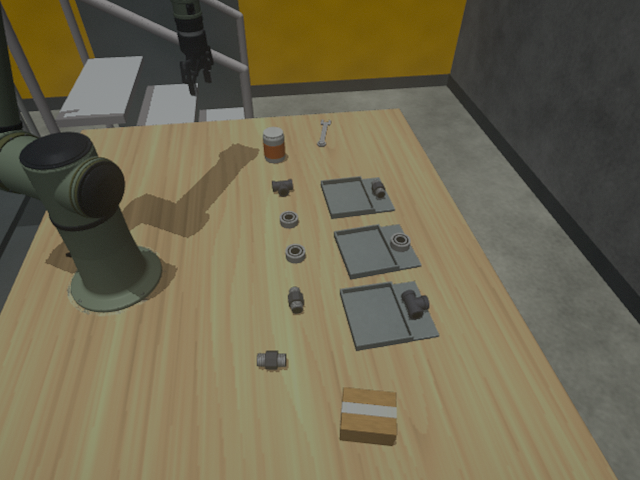

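The top view shows the trays from left to right: nipple (229,185), bearing (322,190) and tee (405,210). The loose parts are the tee (190,263), bearings (253,267) and (310,271), and nipples (376,283) and (440,318). The can is at (100,256) and the carton at (510,250). The side view agrees.

```bash
cat > h.py <<'E'
from bench import bot, solve_ik, imaging
import numpy as np, cv2
from scipy.spatial.transform import Rotation as R
def px2w(m,uv,z):
    uv=np.atleast_2d(np.asarray(uv,float)); K=m["K"]
    d=np.c_[(uv-K[[0,1],[2,2]])/K[0,0],np.ones(len(uv))]*[1,-1,-1]
    d=R.from_euler("xyz",m["rotation"]).apply(d); p=m["position"]
    return p+d*((z-p[2])/d[:,2])[:,None]
def w2px(m,P):
    c=R.from_euler("xyz",m["rotation"]).inv().apply(np.atleast_2d(P)-m["position"])*[1,-1,-1]
    return c[:,:2]/c[:,2:]*m["K"][0,0]+m["K"][[0,1],[2,2]]
E
python3 - <<'E'
from h import *
m=imaging.camera_model("top"); im=cv2.imread("pics/top0.png")
np.set_printoptions(precision=1,suppress=True)
print("corners z20 nt,bt,tt front-left/right, and rim back", px2w(m,[(195,215),(261,217),(202,163),(265,165),(290,222),(355,223),(372,239),(439,241),(373,188),(438,189)],20))
for n,(u,v) in dict(tee=(190,263),b1=(253,267),b2=(310,271),n1=(376,283),n2=(440,318),can=(100,256),carton=(515,248)).items():
    print(n,px2w(m,(u,v),15)[0])
for n,uv in dict(sn=(231,151),sb=(322,158),st=(407,173)).items(): print(n,px2w(m,uv,25)[0])
cv2.imwrite("pics/crop.png",cv2.resize(im[130:345,170:460],None,fx=2.75,fy=2.75,interpolation=cv2.INTER_CUBIC))
# wrist views
for i,y in enumerate((110,-130)):
    bot.move_ptp([330,y,300],[np.pi,0,np.pi/2 if 0 else -np.pi/2]) if 0 else None
E
```

```text
corners z20 nt,bt,tt front-left/right, and rim back [[ 553.8  287.8   20. ]
 [ 562.5  130.7   20. ]
 [ 685.8  289.8   20. ]
 [ 693.9  135.7   20. ]
 [ 556.2   60.8   20. ]
 [ 567.1  -92.9   20. ]
 [ 531.8 -135.3   20. ]
 [ 540.6 -292.2   20. ]
 [ 657.7 -130.3   20. ]
 [ 668.6 -286.5   20. ]]
tee [438.9 284.2  15. ]
b1 [442.3 136.5  15. ]
b2 [444.4   3.3  15. ]
n1 [ 429.8 -151.1   15. ]
n2 [ 362.9 -300.4   15. ]
can [437.1 497.   15. ]
carton [ 540.3 -471.8   15. ]
sn [721.  221.9  25. ]
sb [721.9  -1.5  25. ]
st [ 701.1 -209.5   25. ]
```

View pics/crop.png

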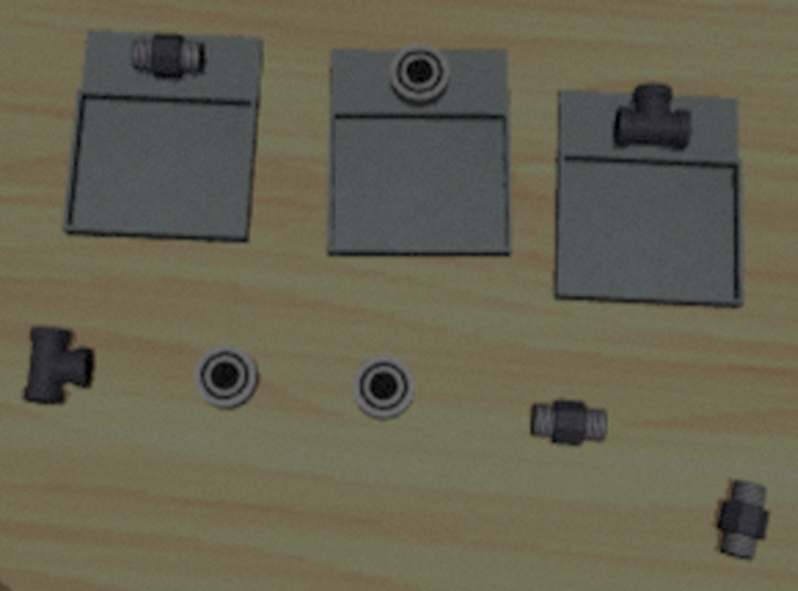

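The crop gives axis ends for each part. At crop scale, the tee run goes from (50,330) to (43,400) with the branch to (93,368). Nipple 1 spans (532,419) to (606,424) and nipple 2 (744,482) to (738,557). The bearings sit at (226,377) and (384,387). I'll turn these into poses and check them in both fixed cameras with an overlay.

```bash
python3 - <<'E'
from h import *
import json
np.set_printoptions(precision=3,suppress=True)
m=imaging.camera_model("top"); s=imaging.camera_model("side")
c=lambda u,v,z: px2w(m,(u/2.75+170,v/2.75+130),z)[0]
P={}
for n,a,b in (("n1",(532,419),(606,424)),("n2",(744,482),(738,557))):
    A,B=c(*a,18),c(*b,18); d=B-A; print(n,"len",np.hypot(*d[:2])); P[n]=[*((A+B)/2)[:2],np.arctan2(d[1],d[0])]
A,B=c(50,330,17),c(43,400,17); E=c(93,368,17); d=A-B; yaw=np.arctan2(d[1],d[0])-np.pi/2
O=(A+B)/2; print("tee run",np.hypot(*d[:2]),"branch",np.hypot(*(E-O)[:2])); P["tee"]=[O[0],O[1],yaw]
for n,p in (("b1",(226,377)),("b2",(384,387))): P[n]=[*c(*p,15)[:2],0]
T={}
for n,fl,fr,bl,br in (("nt",(66,233),(247,240),(83,95),(257,102)),("bt",(329,254),(510,253),(334,115),(506,117)),("tt",(556,297),(741,305),(563,157),(740,163))):
    q=np.array([c(*x,20) for x in (fl,fr,bl,br)]); v=q[0]-q[1]+q[2]-q[3]
    T[n]=[*q.mean(0)[:2],np.arctan2(-v[0],v[1])]; print(n,"w",np.hypot(*(q[0]-q[1])[:2]),"d",np.hypot(*(q[0]-q[2])[:2]))
for k,v in {**P,**T}.items(): print(k,np.array(v))
json.dump({**P,**T},open("poses.json","w"))
t=np.linspace(0,2*np.pi,40)
def pts(n):
    if n in("b1","b2"): return [np.c_[26*np.cos(t),26*np.sin(t),0*t+z] for z in(0,21)]
    if n in("n1","n2"): return [np.c_[0*t+x,r*np.cos(t),18+r*np.sin(t)] for x,r in((-30,13.5),(30,13.5),(-12,19),(12,19))]
    if n=="tee": return [np.c_[17*np.cos(t),0*t+y,17+17*np.sin(t)] for y in(-31,31)]+[np.c_[0*t+36,17*np.cos(t),17+17*np.sin(t)]]
    return [np.array([(-65,-80,20),(65,-80,20),(65,80,20),(-65,80,20),(-65,-80,20)]),np.array([(-65,-80,0),(127,-80,8),(127,80,8),(-65,80,0)])]
out=[]
for cm,f,(u0,v0,w,h) in ((m,"top0",(165,130,300,215)),(s,"side0",(245,160,210,220))):
    im=cv2.imread(f"pics/{f}.png")[v0:v0+h,u0:u0+w]; k=590/(w if f=="top0" else h)
    im=cv2.convertScaleAbs(cv2.resize(im,None,fx=k,fy=k,interpolation=cv2.INTER_CUBIC),alpha=1.6)
    for n,(x,y,a) in {**P,**T}.items():
        for q in pts(n):
            w_=R.from_euler("z",a).apply(q)+[x,y,0]; uv=(w2px(cm,w_)-[u0,v0]+.5)*k
            cv2.polylines(im,[np.int32(uv*8)],False,(0,255,0),1,cv2.LINE_AA,3)
    cv2.imwrite(f"pics/ov_{f}.png",im)
E
```

```text
n1 len 61.99587182792214
n2 len 61.37879023201796
tee run 60.05774903301919 branch 39.66831431306616
nt w 157.04382513496913 d 127.20118563855165
bt w 156.04140494568705 d 126.9026088505542
tt w 157.8398733628577 d 126.12189540427487
n1 [ 428.982 -152.821   -1.552]
n2 [ 360.751 -298.399    3.087]
tee [438.867 290.921  -1.521]
b1 [441.925 138.368   0.   ]
b2 [445.005   4.227   0.   ]
nt [621.339 214.056   0.045]
bt [624.952 -11.164   0.083]
tt [ 600.911 -213.079    0.046]
```

View pics/ov_top0.png

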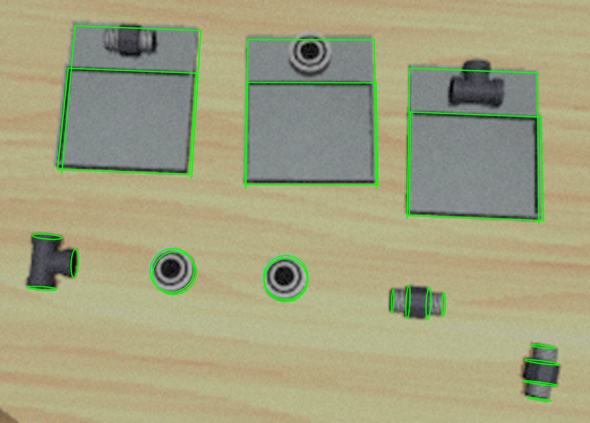

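View pics/ov_side0.png

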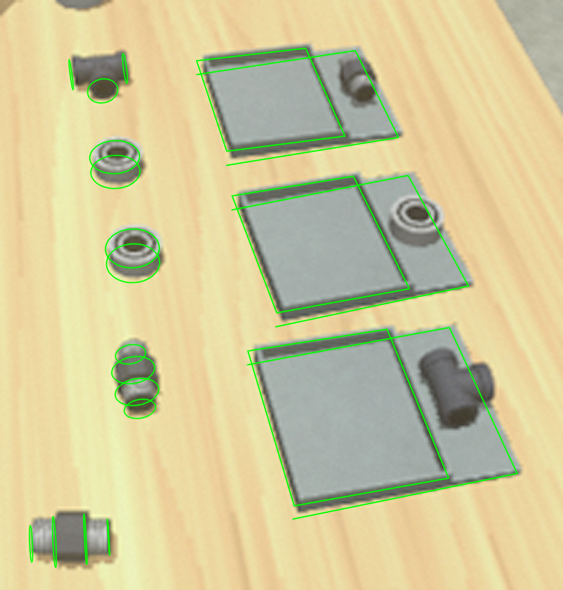

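The overlays fit both cameras within about 2 mm, and the measured sizes match the given ones. I'll start with bearing 1.

```bash
cat >> h.py <<'E'
import json
P=json.load(open("poses.json"))
pi=np.pi; ZT=130
def rot(theta,x,y):                       # tool down, fingers closing along world angle theta
    q1=np.arctan2(y,x); f=theta-pi/2; f+=pi*round((q1-f)/pi)
    return [pi,0,f+pi]
def loc(f,dx,dy):
    x,y,a=f; return x+dx*np.cos(a)-dy*np.sin(a), y+dx*np.sin(a)+dy*np.cos(a)
def rep(s):
    st=bot.get_state(); print(s,"t%.1f"%st["t"],"op%.3f"%st["opening"],"F%.0f"%st["gripper_force"],st["tcp_pos"].round(1),st["contact_force"].round(1))
def pick(n,theta,z,dx=0,op=1.0,effort=60):
    x,y=loc(P[n],dx,0); r=rot(theta,x,y)
    bot.grip(op); bot.move_ptp([x,y,ZT],r)
    if bot.movel([x,y,z],max_speed=100,threshold=15): rep("TOUCH"); return False
    bot.grip(0,effort); rep(n+" gripped")
    bot.movel([x,y,ZT],max_speed=120); rep("lifted"); return True
def place(tray,dx,dy,dth,z,op):
    x,y=loc(P[tray],dx,dy); r=rot(P[tray][2]+dth,x,y)
    bot.move_ptp([x,y,ZT],r); bot.movel([x,y,z+25],max_speed=120); bot.dwell(.2)
    print("touch",bot.movel([x,y,z+3],max_speed=25,threshold=6)); rep("down")
    bot.grip(op); bot.movel([x,y,ZT],max_speed=150); rep("released")
E
python3 - <<'E'
from h import *
np.set_printoptions(suppress=True)
print(pick("b1",0,1))
E
```

```text
b1 gripped t4.6 op0.584 F61 [442.7 138.4   2. ] [-2.2 -0.   8.4]
lifted t5.8 op0.585 F62 [441.3 138.3 129.3] [-0.3 -0.6 -2.1]
True
```

```bash
python3 - <<'E'
from h import *
place("bt",0,38,0,1,.76)
m=imaging.camera_model("wrist"); cv2.imwrite("pics/w1.png",imaging.capture("wrist"))
E
```

```text
touch True
down t10.2 op0.580 F63 [621.5  26.7   6.1] [-1.1  0.5  3.5]
released t11.5 op0.757 F0 [621.1  26.8 129. ] [0.2 0.1 0.2]
```

View pics/w1.png

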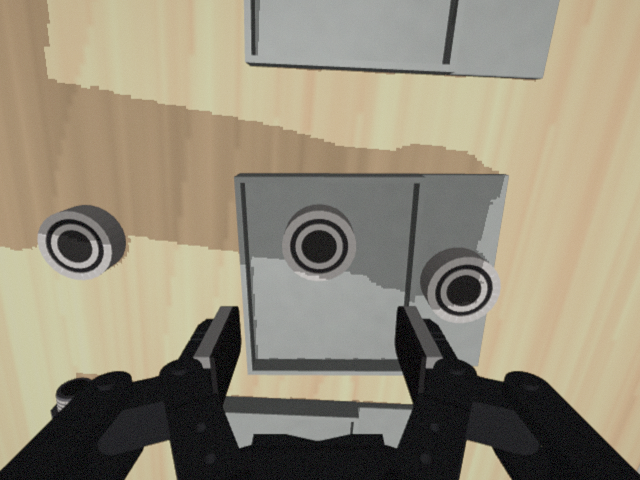

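Bearing 1 lies flat inside the bearing tray at (318,243), in the +y half. The other half is clear. Next are bearing 2 and the nipples.

```bash
python3 - <<'E'
from h import *
if pick("b2",0,1): place("bt",0,-38,0,1,.76)
if pick("n1",P["n1"][2]+pi/2,4): place("nt",0,-38,0,4,.62)
cv2.imwrite("pics/w2.png",imaging.capture("wrist"))
E
```

```text
b2 gripped t16.4 op0.588 F61 [445.8   4.2   1.9] [-1.5  0.   9.2]
lifted t17.7 op0.584 F62 [444.3   4.3 129.3] [-0.3  0.  -1.9]
touch True
down t22.2 op0.585 F63 [627.8 -49.    6. ] [-0.5 -0.4  3.9]
released t23.5 op0.760 F0 [627.4 -48.9 129.1] [-0.5 -0.5 -0. ]
n1 gripped t26.6 op0.408 F60 [ 429.2 -152.9    4.5] [-1.5  1.2  6.2]
lifted t27.8 op0.408 F60 [ 428.4 -152.5  129.3] [ 0.3  0.1 -1.5]
touch True
down t31.7 op0.404 F61 [623.2 176.2  18.6] [-0.8  0.5  5.2]
released t32.9 op0.621 F0 [622.3 175.9 129.1] [ 0.4 -1.4  0.3]
```

View pics/w2.png

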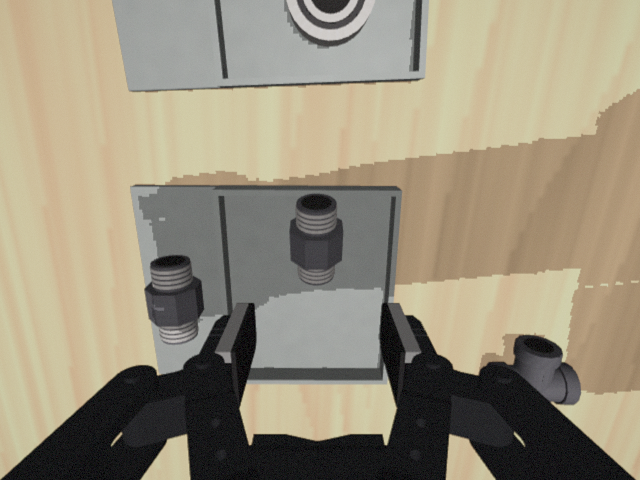

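Nipple 1 is in its tray at (317,240), along y. It touched early, at z 18.6, so it probably drooped in the grip. I'll check that at the end and carry on with nipple 2 and the tee, turning the tee's run along the tray's y.

```bash
python3 - <<'E'
from h import *
if pick("n2",P["n2"][2]+pi/2,4,effort=90): place("nt",0,36,0,4,.62)
if pick("tee",P["tee"][2]+pi/2,0,dx=6,effort=90): place("tt",0,0,pi/2,0,.9)
bot.move_ptp([350,0,250],[pi,0,pi])
a=cv2.convertScaleAbs(imaging.capture("top")[130:345,170:460],alpha=1.5)
b=cv2.convertScaleAbs(imaging.capture("side")[160:375,300:460],alpha=1.5)
cv2.imwrite("pics/fin.png",cv2.resize(a,None,fx=2.75,fy=2.75,interpolation=2))
cv2.imwrite("pics/fin2.png",cv2.resize(b,None,fx=2.75,fy=2.75,interpolation=2)); rep("end")
E
```

```text
n2 gripped t37.3 op0.402 F88 [ 360.8 -298.3    4.7] [-1.4  2.3  8.3]
lifted t38.5 op0.401 F89 [ 360.3 -297.9  129.3] [ 0.3  0.5 -2.5]
touch True
down t42.6 op0.401 F89 [619.4 249.9   8.8] [-0.5 -0.9  5.3]
released t43.9 op0.621 F0 [619.  249.8 129. ] [ 0.4  0.5 -0.2]
tee gripped t46.9 op0.708 F96 [440.  285.3   1.2] [-1.2 -0.8  6.9]
lifted t48.1 op0.706 F98 [438.5 284.6 129.2] [-0.4 -0.4 -3.9]
touch True
down t52.0 op0.710 F99 [ 600.6 -212.9    5.3] [0.1 0.1 5.1]
released t53.3 op0.898 F0 [ 600.2 -212.7  129. ] [ 0.3 -0.1 -0. ]
end t54.7 op0.901 F0 [350.9  -0.5 249.8] [-0.3  0.6  0.3]
```

View pics/fin.png

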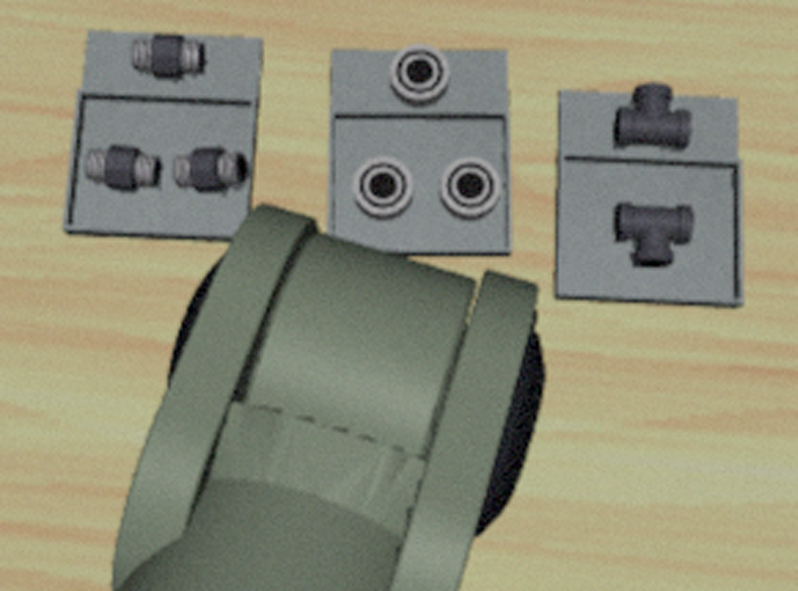

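View pics/fin2.png

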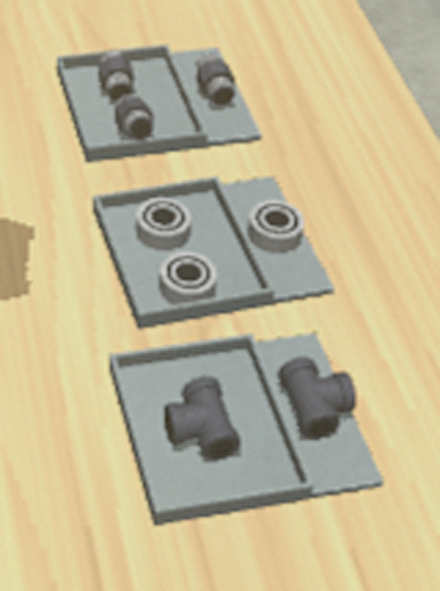

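All five parts are in the right trays, but nipple 1 (top view (210,168), side view (135,117)) looks foreshortened, as if one end is up on the rim. I'll take a close look at it.

```bash
python3 - <<'E'
from h import *
x,y=loc(P["nt"],0,-38)
bot.move_ptp([x,y-115,130],rot(P["nt"][2],x,y)); rep("v")
m=imaging.camera_model("wrist"); print(m["position"],m["rotation"]); im=imaging.capture("wrist"); cv2.imwrite("pics/w3.png",im)
E
```

```text
v t56.0 op0.898 F0 [622.8  60.8 130. ] [-0.3  0.2  0. ]
[628.06214835 -20.42305901 272.77900633] [-3.23008662e-01 -1.15261548e-03 -3.09681489e+00]
```

View pics/w3.png

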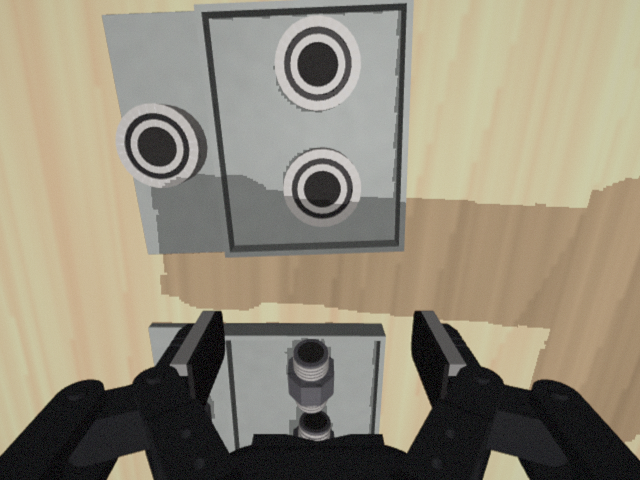

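```bash
python3 - <<'E'
from h import *
from scipy.optimize import least_squares as ls
np.set_printoptions(precision=1,suppress=True)
m3=imaging.camera_model("wrist"); m2=dict(m3); m2["position"]=m3["position"]+np.array([622.3,175.9,129.1])-bot.get_state()["tcp_pos"]
g3=cv2.imread("pics/w3.png")[315:445,255:375]; g2=cv2.imread("pics/w2.png")[175:305,255:375]
f=lambda p: np.r_[w2px(m2,p)[0]-[317,202],w2px(m3,p)[0]-[312,353]]
s=ls(f,[620,150,20]); print("face centre",s.x,"res",s.fun, "flat would be",loc(P["nt"],0,-68),22)
t=np.linspace(0,2*pi,40); out=[]
for m,g,o in ((m2,g2,(255,175)),(m3,g3,(255,315))):
  for tilt in (0,14):
    im=cv2.resize(g,None,fx=3,fy=3,interpolation=2)
    r=R.from_euler("ZX",[P["nt"][2],-np.radians(tilt)]); c=s.x-r.apply([0,-30,0]); print(tilt,c) if m is m2 else 0
    for yy,q in((-30,13.5),(30,13.5),(-12,19),(12,19)):
        uv=(w2px(m,c+r.apply(np.c_[q*np.cos(t),0*t+yy,q*np.sin(t)]))-o)*3
        cv2.polylines(im,[np.int32(uv*8)],False,(0,255,0),1,cv2.LINE_AA,3)
    out.append(im[:,40:320][:,:190] if 0 else im[:,80:280])
cv2.imwrite("pics/tilt.png",np.hstack(out))
E
```

```text
face centre [625.2 145.5  36.3] res [ 0.5  0.  -0.6 -0. ] flat would be (np.float64(624.3986085819834), np.float64(146.12479169858153)) 22
0 [623.8 175.4  36.3]
14 [623.8 174.6  29. ]
```

View pics/tilt.png

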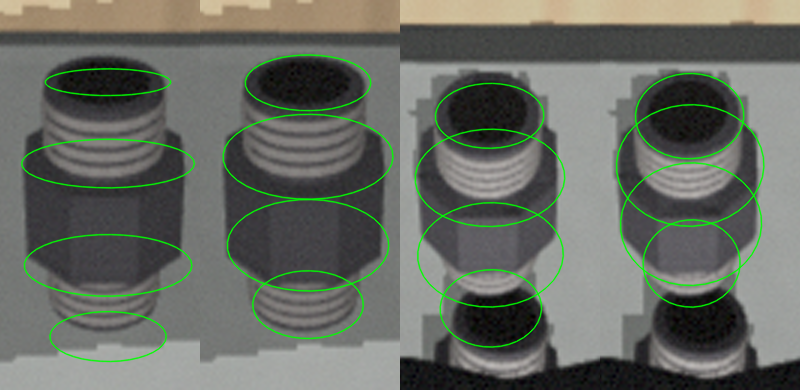

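Triangulation puts the near mouth centre at z 36, where 22 would be flat. The 14° model fits, so nipple 1's -y end is propped on the rim, which agrees with the early touch. I'll measure the free gap to nipple 2 and the wall before mending it.

```bash
python3 - <<'E'
from h import *
np.set_printoptions(precision=1,suppress=True)
m3=imaging.camera_model("wrist"); m2=dict(m3); m2["position"]=m3["position"]+np.array([622.3,175.9,129.1])-bot.get_state()["tcp_pos"]
print("n2 face", px2w(m3,(316,420),22)); print("wall outer/inner top w2",px2w(m2,[(317,186),(317,192),(318,382)],20)); print("wall w3",px2w(m3,[(310,323),(310,336)],20))
print("n1 far end low w2",px2w(m2,(317,283),10))
E
```

```text
n2 face [[618.4 222.   22. ]]
wall outer/inner top w2 [[625.8 137.9  20. ]
 [625.7 142.   20. ]
 [617.9 298.7  20. ]]
wall w3 [[627.1 129.7  20. ]
 [626.7 141.3  20. ]]
n1 far end low w2 [[622.5 214.7  10. ]]
```

```bash
python3 - <<'E'
from h import *
x,y=623.8,174.; r=rot(P["nt"][2],x,y)
bot.grip(.7); bot.move_ptp([x,y,ZT],r)
print(bot.movel([x,y,11],max_speed=80,threshold=15)); bot.grip(0,60); rep("g")
bot.movel([x,y,45],max_speed=60); bot.movel([x,y+8,45],max_speed=40); bot.dwell(.3)
print("touch",bot.movel([x,y+8,7.5],max_speed=20,threshold=6)); rep("down")
bot.grip(.62); bot.movel([x,y+8,ZT]); 
cv2.imwrite("pics/w4.png",imaging.capture("wrist")); rep("end")
E
```

```text
False
g t58.8 op0.408 F61 [624.4 174.2  11.6] [-0.3  0.9  3.3]
touch True
down t61.7 op0.409 F61 [623.8 182.   11.5] [-0.5 -0.2  4.8]
end t63.0 op0.618 F0 [622.8 181.8 128.7] [-0.6 -0.5  0.4]
```

View pics/w4.png

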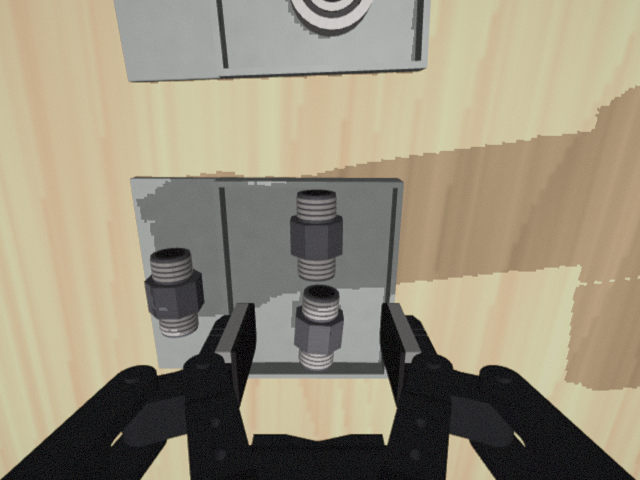

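Nipple 1 now shows a thin mouth ellipse at (317,193), clear of the wall and of nipple 2, so it lies flat. Nipple 2's mouth at (321,292) has the shape expected of a flat part at that distance. The other four parts touched down 4 mm above their pick heights, which is the tray floor's thickness. I'm handing in.

```bash
python3 - <<'E'
from h import *
print(bot.sign_off())
E
```

```text
the job is handed in; nothing more can be done
None
```

I handed the job in at about 63 s with all five parts in the trays of their kind and lying on the floor by my last pictures; one nipple was first set down on the rim and reseated, and no verdict came back.

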